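# Fetch the dental cast from behind the bottles

### The arm

A 7-joint arm with a two-finger parallel gripper is mounted at the origin on the work surface. World frame = base frame: x ahead of the robot, y to its left, z up, the work surface at z = 0. Lengths are in mm, angles in rad, forces in N, time in s.
With the tool pointing down it reaches from about 400 to 875 mm from the base axis. Payload 4.4 kg.
Tool frame: the origin (TCP) lies at the very end of the fingers, on their centre line; the grasp point (between the pads) lies 19 mm behind it; z points along the fingers, y is the line along which they close (so a half turn about z gives the same grasp; the last joint's range is limited). The gripper opens to 85 mm and grips with 20 to 120 N. Pads are 22 mm wide; open, the fingers measure 114 mm over their backs; the gripper's body (76 mm by 85 mm) begins 54 mm behind the grasp point. The pads swing forward as they close: fully open they stand 13 mm farther back than shut.
Start: joints at [-1.398, 0.628, 0.038, 1.517, -0.027, 0.996, -0.02], TCP at [153.723, 631.575, 231.313] pointing down, gripper open.
Joint ranges: [-3.06, 3.06], [-0.37, 2.12], [-1.25, 1.32], [0.18, 2.47], [-1.1, 4.24], [0.23, 1.98], [-2.94, 2.94]. Speed limits (rad/s): [2.57, 2.57, 3.14, 3.14, 3.14, 3.14, 3.14].

### API

Orientations are given as [roll, pitch, yaw] about the fixed x, y, z axes, in that order (R = Rz(yaw) Ry(pitch) Rx(roll)).
In Python, from cell import ctrl gives the robot as it stands.
- The arm moves only by the tool step_arm, never from a script. Its argument "series" is a list that holds one entry, the list of rows, each a list of 7 numbers: the turn, a rotation vector about the tool's x, y, z as a fraction of full scale, then the shift along the tool's x, y, z as a fraction of full scale, then the closure, from 0 (fully open) to 1 (shut). In form: [[[ax, ay, az, tx, ty, tz, gripper], ...]]. A call has 1 to 12 rows; each row shifts and turns the commanded pose from where the row before left it, along the tool's axes as they then stand; what a row does not reach is not made up. Full scale, the value 1, is 150 mm for a shift and 45 degrees for a turn. A row lasts 1/10 s, in which the tool goes at most 50 mm and 8.59 degrees, less where a joint would pass 70% of its speed; a pose out of reach is approached as far as the arm can. A call with a number of a shift or a turn outside -1 to 1 is refused whole. A call with a gripper value outside its range is refused whole. The fingers move at their own pace and stop on an object; the grip force is fixed at half the most. Time passes only in rows, so rows that do not move let the fingers close. It gives the time, the measured TCP pose, the force, the opening and the grip force at its end, in the units of the state.
- ctrl.read_state(): the state, without advancing time (a new reading comes with each control period).
- ctrl.get_image(name): name is "scene" or "top" or "wrist"; returns a dict with "img" (384x512x3 uint8, red, green, blue), "fx", "fy", "cx", "cy" (pixels), "dist" ([k1, k2, p1, p2, k3] as OpenCV has them; the pictures are not rectified), "R" (3x3) and "t" (3): a world point X has camera coordinates R X + t. Camera axes: x right, y down, z forward; pixel columns grow to the right and rows downward; lengths in mm; the calibration is good to about 2 mm. A picture is of the moment at which its call begins. There is no depth.
- ctrl.finish_job(): hands the job in; it is judged then, once.
Trained networks look in a picture, given as the dict that the camera call returned (one of the last four; its "shot" number tells which), for a name from the list of things; names that differ only in an ending like _2 or _b are one class to them, and where a whole thing is asked for, a point or a joint stands for the part that bears it (a point fixed in the world has none). Each returns a list of dicts, best first, with "score" (0 to 1); they miss things now and then, are a little off and sometimes report something else, mostly with a low value. They report only what shows in the picture. A call takes as long as a camera call.
- ctrl.recognise(picture, thing): "centre" ([column, row] in pixels, amid what is visible of it).
The state is a dict: "clock": time; "qpos": joint angles; "qd": joint speeds; "tau": joint torques, N m; "eef_pos": TCP position; "tool_rot": TCP orientation; "force": force on the tool from outside, world axes, zero at the start; "torque": the same for the moment, N m; "width": finger opening in mm; "gripper_force": force on a finger pad.
Only numpy, scipy, OpenCV 4.12 (cv2) and the standard library are available. Lean on these libraries where they do the work, as an engineer would, in place of code of your own. Each camera call takes 0.05 s, during which the arm holds its last target. There are 200 camera calls.

### The job

The dental cast lies at the back of the aluminium rack, boxed in by three bottles. First stand all three bottles on the blue mat, without shifting the cast; then lay the cast, teeth up, flat inside the small grey work tray, and only after that put each bottle back on its own coaster in the rack: the wide round bottle on the large round coaster, the square bottle on the square one, the slim round bottle on the small round one, well centred. Keep the bottles upright all the time, and let go of everything at the end.

Things in the scene. Friction and masses are not known exactly. Their poses are not given: they have to be found in the camera images.
- bottle_wide_center (a point): Centre (46 mm above the underside, z up) of the loose wide round bottle: white plastic, body 46 mm in diameter, cap 34 mm, straight-sided for the lower 70 mm, then a narrower grey cap; 92 mm tall, 40 to 170 g. It starts on the large round coaster, 66 mm from its neighbour along the rack's y; the cast, top 40 mm above the table, lies 10 to 25 mm behind (+x): grip along the rack's x, fingertips above the cast.
- bottle_square_center (a point): Centre (46 mm above the underside, z up) of the loose square bottle: white plastic, body 36 x 36 mm (sides along its own x and y axes), cap 24 mm, straight-sided for the lower 70 mm, then a narrower grey cap; 92 mm tall, 40 to 170 g. It starts on the square coaster, 66 mm from its neighbour along the rack's y; the cast, top 40 mm above the table, lies 10 to 25 mm behind (+x): grip along the rack's x, fingertips above the cast.
- bottle_slim_center (a point): Centre (46 mm above the underside, z up) of the loose slim round bottle: white plastic, body 32 mm in diameter, cap 20 mm, straight-sided for the lower 70 mm, then a narrower grey cap; 92 mm tall, 40 to 170 g. It starts on the small round coaster, 66 mm from its neighbour along the rack's y; the cast, top 40 mm above the table, lies 10 to 25 mm behind (+x): grip along the rack's x, fingertips above the cast.
- coaster_wide: Large round coaster, 62 mm in diameter, black rubber, 3 mm thick: place of the wide round bottle. Fixed on the flat aluminium rack (140 x 230 mm, 6 mm thick). Origin: centre of its underside, 6 mm above the table; its top is at 9 mm. Axes are the rack's: the three coasters stand in a row along y, 66 mm apart, in varying order, in the front (-x) half of the rack.
- coaster_square: Square coaster, 52 x 52 mm (sides along its axes), black rubber, 3 mm thick: place of the square bottle. Fixed on the flat aluminium rack (140 x 230 mm, 6 mm thick). Origin: centre of its underside, 6 mm above the table; its top is at 9 mm. Axes are the rack's: the three coasters stand in a row along y, 66 mm apart, in varying order, in the front (-x) half of the rack.
- coaster_slim: Small round coaster, 48 mm in diameter, black rubber, 3 mm thick: place of the slim round bottle. Fixed on the flat aluminium rack (140 x 230 mm, 6 mm thick). Origin: centre of its underside, 6 mm above the table; its top is at 9 mm. Axes are the rack's: the three coasters stand in a row along y, 66 mm apart, in varying order, in the front (-x) half of the rack.
- cast_center (a point): Centre (17 mm above the underside, z up) of the loose dental cast, a quarter jaw: cream stone block 30 mm (its x) by 64 mm (its y) by 22 mm high, with a gum ridge and white teeth on top (collide 13 mm wide, up to 34 mm high); 80 to 150 g. It starts behind the bottles on the rack, underside 6 mm above the table, its y roughly along the rack's y. Grip it across the 30 mm width, by the block.
- mat: Blue mat, the side area: 230 mm (its x) by 110 mm (its y), 3 mm thick, fixed on the table left or right of the rack. Origin: centre of its underside, at table height. Three bottles fit in a row along its x axis.
- tray: Small grey work tray for the cast, fixed on the table on the other side of the rack from the mat: outside 52 mm (its x) by 86 mm (its y), inside 46 x 80 mm, floor 3 mm thick, lips reach 9 mm above the table. Origin: centre of its underside, at table height. The cast lies in it lengthwise, either way round, underside on the tray's floor.

How it is judged (in metres and radians):
On the way, in this order (a step that is already met when the one before it is completed fails the run):
1. all three bottles stand on the blue mat, released, and the cast still lies where it was (within 30 mm) (x of bottle_wide_center in the frame of mat between -0.115 and 0.115 m and y of bottle_wide_center in the frame of mat between -0.055 and 0.055 m and z of each of bottle_wide_center, bottle_square_center, bottle_slim_center in the frame of mat below 0.054 m and angle between each of bottle_wide_center, bottle_square_center, bottle_slim_center's own z axis and vertical below 0.1 rad and contact force between the fingers and bottle_wide below 0.05 N and x of bottle_square_center in the frame of mat between -0.115 and 0.115 m and y of bottle_square_center in the frame of mat between -0.055 and 0.055 m and contact force between the fingers and bottle_square below 0.05 N and x of bottle_slim_center in the frame of mat between -0.115 and 0.115 m and y of bottle_slim_center in the frame of mat between -0.055 and 0.055 m and contact force between the fingers and bottle_slim below 0.05 N and distance of cast_center from where it was at the start of the episode below 0.03 m), for 0.2 s.
2. the cast lies flat in the work tray, released, while the bottles still stand on the mat (horizontal distance between cast_center and tray below 0.013 m and z of cast_center in the frame of tray below 0.0235 m and angle between cast_center's own z axis and vertical below 0.08 rad and angle between the y axis of cast_center and the y axis of tray, either way round below 0.3 rad and linear speed of cast below 0.02 m/s and contact force between the fingers and cast below 0.05 N and x of bottle_wide_center in the frame of mat between -0.115 and 0.115 m and y of bottle_wide_center in the frame of mat between -0.055 and 0.055 m and z of each of bottle_wide_center, bottle_square_center, bottle_slim_center in the frame of mat below 0.054 m and angle between each of bottle_wide_center, bottle_square_center, bottle_slim_center's own z axis and vertical below 0.1 rad and contact force between the fingers and bottle_wide below 0.05 N and x of bottle_square_center in the frame of mat between -0.115 and 0.115 m and y of bottle_square_center in the frame of mat between -0.055 and 0.055 m and contact force between the fingers and bottle_square below 0.05 N and x of bottle_slim_center in the frame of mat between -0.115 and 0.115 m and y of bottle_slim_center in the frame of mat between -0.055 and 0.055 m and contact force between the fingers and bottle_slim below 0.05 N), for 0.2 s.
At the end, for the whole second after the job is handed in: Each bottle stands upright (within 0.1 rad) on its own coaster, its centre within 12 mm of the coaster's; the cast lies flat inside the tray on its floor, teeth up, centred within 13 mm and lengthwise within 0.3 rad; all at rest and released (horizontal distance between cast_center and tray below 0.013 m and z of cast_center in the frame of tray below 0.0235 m and angle between cast_center's own z axis and vertical below 0.08 rad and angle between the y axis of cast_center and the y axis of tray, either way round below 0.3 rad and linear speed of each of cast, bottle_wide, bottle_square, bottle_slim below 0.02 m/s and contact force between the fingers and cast below 0.05 N and horizontal distance between bottle_wide_center and coaster_wide below 0.012 m and z of bottle_wide_center in the frame of coaster_wide between 0.044 and 0.053 m and angle between each of bottle_wide_center, bottle_square_center, bottle_slim_center's own z axis and vertical below 0.1 rad and horizontal distance between bottle_square_center and coaster_square below 0.012 m and z of bottle_square_center in the frame of coaster_square between 0.044 and 0.053 m and horizontal distance between bottle_slim_center and coaster_slim below 0.012 m and z of bottle_slim_center in the frame of coaster_slim between 0.044 and 0.053 m); the robot touches nothing.
It fails at once if the wide bottle tips over (angle between bottle_wide_center's own z axis and vertical above 0.6 rad).
It fails at once if the square bottle tips over (angle between bottle_square_center's own z axis and vertical above 0.6 rad).
It fails at once if the slim bottle tips over (angle between bottle_slim_center's own z axis and vertical above 0.6 rad).
It also fails if it takes over 144 s, if anything falls off the work surface, if the arm or the gripper's body presses on something with over 40 N, if the wrist force passes 120 N, or if a joint passes its speed limit or range.

## Working session

There is one attempt and no reset: what is moved stays moved. The work goes in short steps, Python scripts to look and compute and a tool call to move; the robot and the scene stay as the last step left them, time stands still between calls to the robot, and variables do not carry over. Pictures are saved under pics/ and viewed, at most 14 in all, crops included, and the job is handed in when it is done.

Besides the shell and the picture viewer there is one more tool, called after "Emit:" by a JSON object that holds its "op" and its "data", one argument or row to a line. step_arm: Moves the arm, as the interface text tells. Shift numbers are shares of 150 mm and turn numbers shares of 45 degrees, none past 1 either way. Its arguments: {"type":"object","properties":{"series":{"type":"array","items":{"type":"array","items":{"type":"array","items":{"type":"number","minimum":-1,"maximum":1}}}}},"required":["series"]}

```bash
mkdir -p pics; ls
python3 - <<'E'
from cell import ctrl
import cv2
s=ctrl.read_state();print({k:s[k] for k in('clock','eef_pos','tool_rot','force','width')})
T=['bottle_wide_center','bottle_square_center','bottle_slim_center','coaster_wide','coaster_square','coaster_slim','cast_center','mat','tray']
for n in('scene','top'):
    p=ctrl.get_image(n);cv2.imwrite(f'pics/{n}0.png',p['img'][:,:,::-1])
    print(n,p['fx'],p['cx'],p['cy'],p['dist'],p['R'],p['t'])
    for t in T: print(t,[(d['centre'],round(d['score'],2)) for d in ctrl.recognise(p,t)[:3]])
E
```

```text
pics
{'clock': 0.0, 'eef_pos': array([153.55932664, 630.94943539, 230.40366209]), 'tool_rot': array([-3.13969650e+00,  7.99795956e-06,  2.90280699e+00]), 'force': array([ 0.30895773,  0.2637765 , -0.96245512]), 'width': 85.845723946497}
scene 457.2014314398809 258.7866480116163 187.13276744423342 [-0.0360715  0.         0.         0.         0.       ] [[ 0.15255013  0.98811813  0.01873565]
 [ 0.61867762 -0.08069646 -0.78148966]
 [-0.77069219  0.13080768 -0.62363683]] [-100.35200996 -304.09011204 1483.04731552]
bottle_wide_center [([240.5, 173.6], 0.93)]
bottle_square_center [([296.0, 175.1], 0.71)]
bottle_slim_center [([262.1, 176.0], 0.59)]
coaster_wide [([227.8, 194.4], 0.41)]
coaster_square [([289.0, 191.1], 0.59)]
coaster_slim [([256.8, 192.9], 0.61)]
cast_center [([277.1, 199.2], 0.68)]
mat [([366.1, 195.5], 0.8)]
tray [([131.5, 214.6], 0.69), ([233.7, 197.1], 0.23)]
top 479.7572008419488 259.4580790627936 190.47727466392084 [0.02219292 0.         0.         0.         0.        ] [[-3.49777566e-03 -9.99632789e-01  2.68710399e-02]
 [-9.89913409e-01 -3.44540443e-04 -1.41673302e-01]
 [ 1.41630536e-01 -2.70955441e-02 -9.89548696e-01]] [7.97498067e-01 5.77856127e+02 1.05687395e+03]
bottle_wide_center [([276.0, 218.6], 0.56)]
bottle_square_center [([212.1, 215.6], 0.86), ([241.4, 215.6], 0.25)]
bottle_slim_center [([241.5, 214.2], 0.51)]
coaster_wide [([266.1, 226.0], 0.75)]
coaster_square [([223.6, 224.1], 0.52)]
coaster_slim [([214.2, 214.9], 0.46)]
cast_center [([233.2, 190.0], 0.7)]
mat [([139.2, 205.2], 0.74)]
tray [([375.7, 197.9], 0.72)]
```

View pics/top0.png

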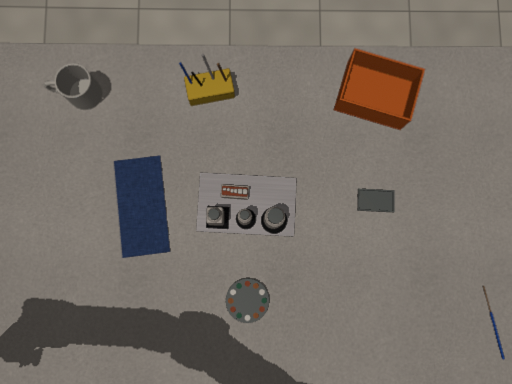

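View pics/scene0.png

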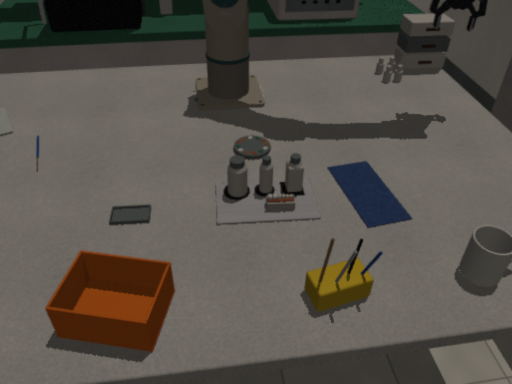

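```bash
cat > h.py <<'E'
from cell import ctrl
import numpy as np, cv2
from scipy.optimize import least_squares
T=['bottle_wide_center','bottle_square_center','bottle_slim_center','coaster_wide','coaster_square','coaster_slim','cast_center','mat','tray']
def K(p): return np.array([[p['fx'],0,p['cx']],[0,p['fy'],p['cy']],[0,0,1.]])
def ray(p,uv):
    n=cv2.undistortPoints(np.array(uv,float).reshape(-1,1,2),K(p),np.array(p['dist'],float)).reshape(-1,2)
    R=np.array(p['R']);c=-R.T@np.array(p['t'])
    return c,np.c_[n,np.ones(len(n))]@R
def onz(p,uv,z):
    c,d=ray(p,uv);return c+d*((z-c[2])/d[:,2])[:,None]
def proj(p,X):
    return cv2.projectPoints(np.array(X,float).reshape(-1,1,3),cv2.Rodrigues(np.array(p['R']))[0],np.array(p['t'],float),K(p),np.array(p['dist'],float))[0].reshape(-1,2)
def tri(obs):  # [(p,uv)]
    A=np.zeros((3,3));b=np.zeros(3)
    for p,uv in obs:
        c,d=ray(p,uv);d=d[0]/np.linalg.norm(d[0]);M=np.eye(3)-np.outer(d,d);A+=M;b+=M@c
    return np.linalg.solve(A,b)
def rect(p,mask,z):
    """largest blob -> min-area rectangle on plane z"""
    c=max(cv2.findContours(mask.astype('uint8'),cv2.RETR_EXTERNAL,cv2.CHAIN_APPROX_NONE)[0],key=cv2.contourArea)
    return cv2.minAreaRect(onz(p,c,z)[:,:2].astype('float32'))
def save(p,name): cv2.imwrite(f'pics/{name}.png',p['img'][:,:,::-1])
E
python3 - <<'E'
from h import *
o={}
for n in('scene','top'):
    p=ctrl.get_image(n)
    for t in T:
        r=ctrl.recognise(p,t)
        if r:o.setdefault(t,[]).append((p,r[0]['centre']))
    if n=='top':
        i=p['img'].astype(int)
        print('mat',rect(p,(i[:,:,2]>i[:,:,0]+25),3))
        hsv=cv2.cvtColor(p['img'],cv2.COLOR_RGB2HSV)
        print('rackcorners',onz(p,[(199,173),(297,177),(295,237),(197,233)],6))
        m=np.zeros((384,512),bool);s=i[180:220,345:405].sum(2);m[180:220,345:405]=s<230
        print('tray',rect(p,m,9),s[0,0],s[20,30])
for t in o: print(t,tri(o[t]).round(0))
E
```

```text
mat ((547.9381103515625, 275.8633728027344), (227.58163452148438, 107.75385284423828), 7.203418731689453)
rackcorners [[624.60925805 141.87211222   6.        ]
 [615.2780127  -90.4615669    6.        ]
 [473.21404105 -83.68965374   6.        ]
 [483.01757464 144.45712814   6.        ]]
tray ((560.601806640625, -273.972900390625), (85.82279968261719, 53.2525749206543), 86.9605484008789) 360 224
bottle_wide_center [514. -35.  60.]
bottle_square_center [519. 105.  50.]
bottle_slim_center [517.  38.  46.]
coaster_wide [496. -33. -30.]
coaster_square [503.  85. -15.]
cast_center [578.  57.  24.]
mat [548. 279.  -6.]
tray [ 565. -279.   -2.]
```

Emit:
{"op": "step_arm", "data": {
  "series": [
    [[0, 0, 0.19, 0, 0, -0.2, 0], [0, 0, 0.19, 0, 0, -0.2, 0], [0, 0, 0.19, 0, 0, -0.2, 0], [0, 0, 0.19, 0, 0, 0, 0], [0, 0, 0.19, 0, 0, 0, 0], [0, 0, 0.19, 0, 0, 0, 0], [0, 0, 0.19, 0, 0, 0, 0], [0, 0, 0.19, 0, 0, 0, 0], [0, 0, 0.17, 0, 0, 0, 0]]
  ]
}}

```text
clock: 2.9
eef_pos: [153.6, 631.6, 321.3]
tool_rot: [-3.141, -0.0, 1.57]
force: [0.4, 0.0, 0.0]
width: 85.6
gripper_force: 0.0
```

Emit:
{"op": "step_arm", "data": {
  "series": [
    [[0, 0, 0, -0.28, 0.17, 0, 0], [0, 0, 0, -0.28, 0.17, 0, 0], [0, 0, 0, -0.28, 0.17, 0, 0], [0, 0, 0, -0.28, 0.17, 0, 0], [0, 0, 0, -0.28, 0.17, 0, 0], [0, 0, 0, -0.28, 0.17, 0, 0], [0, 0, 0, -0.28, 0.17, 0, 0], [0, 0, 0, -0.28, 0.17, 0, 0], [0, 0, 0, -0.28, 0.17, 0, 0], [0, 0, 0, -0.28, 0.17, 0, 0], [0, 0, 0, -0.28, 0.17, 0, 0], [0, 0, 0, -0.28, 0.17, 0, 0]]
  ]
}}

```text
clock: 4.1
eef_pos: [462.8, 127.4, 321.7]
tool_rot: [3.141, -0.001, 1.576]
force: [0.7, 0.2, 0.1]
width: 85.4
gripper_force: 0.0
```

Emit:
{"op": "step_arm", "data": {
  "series": [
    [[0, 0, 0, -0.28, 0.17, 0, 0], [0, 0, 0, -0.28, 0.17, 0, 0], [0, 0, 0, 0, 0, 0, 0], [0, 0, 0, 0, 0, 0, 0]]
  ]
}}

```text
clock: 4.5
eef_pos: [513.7, 44.0, 321.2]
tool_rot: [-3.141, 0.0, 1.572]
force: [-0.4, 0.7, 0.4]
width: 85.1
gripper_force: 0.0
```

Run:
```python
from h import *
p=ctrl.get_image('wrist');save(p,'w1')
np.set_printoptions(suppress=True,precision=2)
print(ctrl.read_state()['eef_pos'],-np.array(p['R']).T@p['t'],np.array(p['R'])[2],p['fx'])
for t in T: print(t,[(d['centre'],round(d['score'],2)) for d in ctrl.recognise(p,t)[:3]])
```

```text
[513.12  45.65 321.1 ] [513.58 127.65 463.4 ] [ 0.   -0.33 -0.95] 330.8298770283761
bottle_wide_center [([259.0, 207.7], 0.85)]
bottle_square_center [([258.3, 104.3], 0.71)]
bottle_slim_center [([258.3, 154.9], 0.75)]
coaster_wide [([245.6, 182.7], 0.74)]
coaster_square [([261.1, 85.4], 0.87)]
coaster_slim [([247.7, 143.4], 0.75)]
cast_center [([304.3, 132.9], 0.77), ([281.5, 329.6], 0.74)]
mat [([231.5, 3.7], 0.97), ([260.4, 154.7], 0.31)]
tray [([281.3, 326.7], 0.58), ([258.1, 207.1], 0.36)]
```

View pics/w1.png

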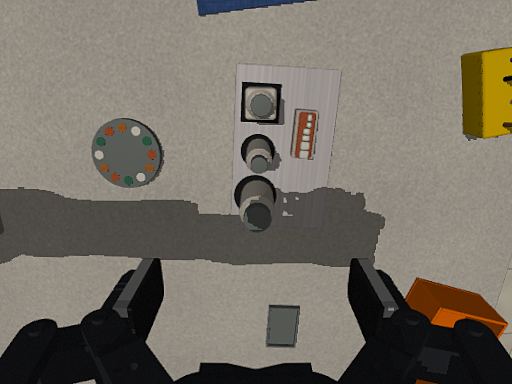

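Run:
```python
from h import *
np.set_printoptions(suppress=True,precision=1)
p=ctrl.get_image('wrist')
print('caps@101',onz(p,[(262,105),(259,162),(257,216)],101))
print('rack',onz(p,[(237,63),(341,70)],6))
print('sqcoaster',onz(p,[(242,83),(280,83),(280,122),(242,122)],9))
print('slimcoaster',onz(p,[(257,150)],9))
print('widecoaster',onz(p,[(235,195),(274,195),(255,175)],9))
print('cast',onz(p,[(299,108),(319,110),(312,160),(291,157)],28))
print('tray',onz(p,[(269,305),(299,306),(297,347),(267,346)],9))
```

```text
caps@101 [[520.1 103.9 101. ]
 [517.6  41.3 101. ]
 [515.9 -24.4 101. ]]
rack [[488.8 150.8   6. ]
 [625.6 143.8   6. ]]
sqcoaster [[495.3 125.6   9. ]
 [545.3 126.    9. ]
 [546.7  75.    9. ]
 [495.1  74.6   9. ]]
slimcoaster [[515.8  36.1   9. ]]
widecoaster [[484.3 -30.6   9. ]
 [541.1 -30.2   9. ]
 [513.3  -0.1   9. ]]
cast [[569.3  95.4  28. ]
 [595.3  93.2  28. ]
 [590.1  27.   28. ]
 [561.5  30.8  28. ]]
tray [[ 538.  -224.3    9. ]
 [ 588.2 -226.3    9. ]
 [ 589.9 -315.8    9. ]
 [ 536.6 -313.4    9. ]]
```

Emit:
{"op": "step_arm", "data": {
  "series": [
    [[0, 0, 0, -0.3, 0, 0, 0], [0, 0, 0, -0.3, 0, 0, 0], [0, 0, 0, -0.3, 0, 0, 0], [0, 0, 0, 0, 0, 0, 0], [0, 0, 0, 0, 0, 0, 0]]
  ]
}}

```text
clock: 5.55
eef_pos: [513.9, -90.9, 321.3]
tool_rot: [3.142, -0.0, 1.572]
force: [0.8, 0.7, 0.4]
width: 85.6
gripper_force: 0.0
```

Run:
```python
from h import *
p=ctrl.get_image('wrist');save(p,'w2')
i=cv2.resize(p['img'][0:230,130:436],None,fx=2.6,fy=2.6,interpolation=cv2.INTER_CUBIC);cv2.imwrite('pics/w2c.png',i[:,:,::-1])
for t in T: print(t,[(d['centre'],round(d['score'],2)) for d in ctrl.recognise(p,t)[:3]])
```

```text
bottle_wide_center [([256.6, 104.7], 0.68)]
bottle_square_center [([261.5, 3.7], 0.54)]
bottle_slim_center [([259.2, 39.6], 0.69)]
coaster_wide [([243.6, 85.4], 0.96)]
coaster_square [([259.2, 9.5], 0.89), ([257.5, 39.8], 0.2)]
coaster_slim [([255.3, 57.4], 0.81)]
cast_center [([307.4, 26.7], 0.77)]
mat [([258.1, 104.9], 0.43)]
tray [([283.8, 260.5], 0.64)]
```

View pics/w2c.png

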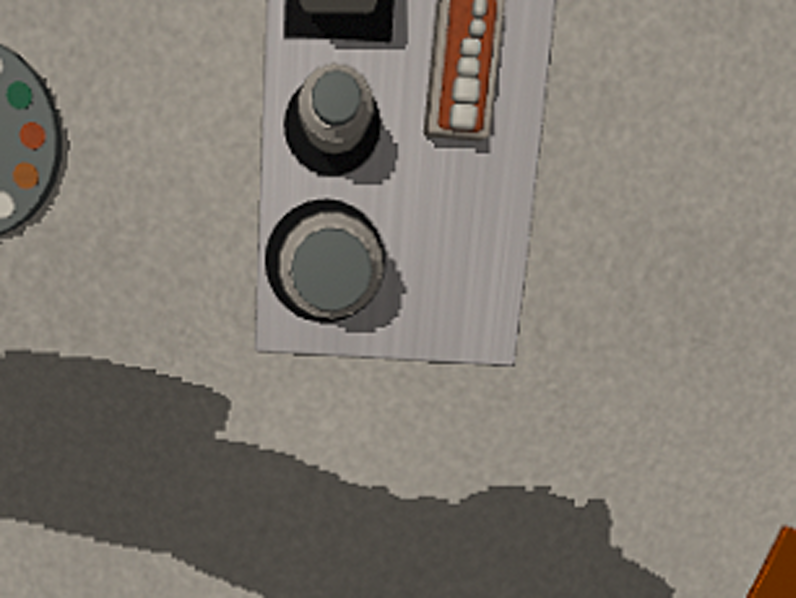

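Run:
```python
from h import *
np.set_printoptions(suppress=True,precision=1)
p=ctrl.get_image('wrist');import copy
q=copy.deepcopy(p); q['t']=np.array(p['t'])-np.array(p['R'])@np.array([0,135.7,0]) # first wrist place (same tilt)
f=lambda u,v:(130+(u+.5)/2.6-.5,(v+.5)/2.6-.5)
print('cam',-np.array(p['R']).T@p['t'],-np.array(q['R']).T@q['t'])
print('wide cap',tri([(p,f(331,269)),(q,(257,216))]),onz(p,f(331,269),101))
print('slim cap',tri([(p,f(338,95)),(q,(259,162))]),onz(p,f(338,95),101))
print('cast near corner L,R',tri([(p,f(424,136)),(q,(291,157))]),tri([(p,f(489,138)),(q,(312,160))]))
print('rack near',onz(p,[f(258,352),f(515,366)],6))
print('wide coaster',onz(p,[f(326,198),f(326,323),f(266,258),f(386,260)],9))
print('slim coaster',onz(p,[f(332,176),f(284,128),f(380,128)],9))
print('sq coaster near',onz(p,[f(283,36),f(391,41)],9), 'tri L',tri([(p,f(283,36)),(q,(242,122))]))
m=np.zeros((384,512),bool);s=p['img'][225:300,245:325].astype(int);m[225:300,245:325]=(s.sum(2)<315)&(s[:,:,0]<s[:,:,1])
print('tray',rect(p,m,9),m.sum())
```

```text
cam [513.7  -5.6 463.5] [513.7 130.1 463.5]
wide cap [516.2 -30.3  85.7] [[515.6 -29.3 101. ]]
slim cap [518.2  38.9  88.4] [[517.8  37.4 101. ]]
cast near corner L,R [562.   29.1  17.6] [590.5  27.8  28.9]
rack near [[477.6 -78.9   6. ]
 [615.2 -85.2   6. ]]
wide coaster [[513.3  -0.4   9. ]
 [513.7 -63.    9. ]
 [482.7 -30.    9. ]
 [544.2 -30.6   9. ]]
slim coaster [[516.2  10.2   9. ]
 [492.4  32.8   9. ]
 [539.7  33.1   9. ]]
sq coaster near [[492.1  75.    9. ]
 [544.1  73.2   9. ]] tri L [494.   75.1   8.8]
tray ((560.4739990234375, -273.2940979003906), (89.28660583496094, 52.31189727783203), 87.43560791015625) 1601
```

Emit:
{"op": "step_arm", "data": {
  "series": [
    [[0, 0, 0.06, 0, 0, 0, 0], [0, 0, 0, 0.212, -0.004, 0.18, 0], [0, 0, 0, 0.212, -0.004, 0.18, 0], [0, 0, 0, 0.212, -0.004, 0.18, 0], [0, 0, 0, 0.212, -0.004, 0.18, 0], [0, 0, 0, 0.212, -0.004, 0.18, 0], [0, 0, 0, 0.212, -0.004, 0.18, 0], [0, 0, 0, 0, 0, 0, 0], [0, 0, 0, 0, 0, 0, 0]]
  ]
}}

```text
clock: 7.0
eef_pos: [518.3, 101.4, 158.7]
tool_rot: [-3.14, 0.001, 1.53]
force: [-0.3, -0.6, 0.1]
width: 85.2
gripper_force: 0.0
```

```bash
cat >> h.py <<'E'
def go(x,y,z,yaw=None):
    s=ctrl.read_state();P=s['eef_pos'];w=s['tool_rot'][2]
    d=np.array([x,y,z])-P;yy=w if yaw is None else yaw
    a=((yy-w+np.pi)%(2*np.pi)-np.pi)
    print('t',round(s['clock'],1),'P',P.round(1),'yaw',round(w,4),'turn',round(-a/(np.pi/4),3),
     'shift(after turn)',((np.cos(yy)*d[0]+np.sin(yy)*d[1])/150).round(3),((np.sin(yy)*d[0]-np.cos(yy)*d[1])/150).round(3),(-d[2]/150).round(3))
E
python3 - <<'E'
from h import *
go(519.3,100.2,47,1.525)
p=ctrl.get_image('wrist');save(p,'w3')
E
```

```text
t 7.0 P [518.3 101.4 158.7] yaw 1.5302 turn 0.007 shift(after turn) -0.008 0.007 0.745
```

View pics/w3.png

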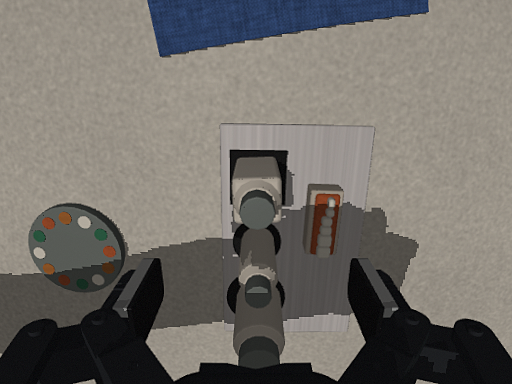

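Emit:
{"op": "step_arm", "data": {
  "series": [
    [[0, 0, 0, 0, 0, 0.25, 0], [0, 0, 0, 0, 0, 0.25, 0], [0, 0, 0, 0, 0, 0.245, 0], [0, 0, 0, 0, 0, 0, 0], [0, 0, 0, 0, 0, 0, 1], [0, 0, 0, 0, 0, 0, 1], [0, 0, 0, 0, 0, 0, 1], [0, 0, 0, 0, 0, 0, 1], [0, 0, 0, 0, 0, 0, 1], [0, 0, 0, 0, 0, 0, 1], [0, 0, 0, 0, 0, 0, 1], [0, 0, 0, 0, 0, 0, 1]]
  ]
}}

```text
clock: 8.25
eef_pos: [519.8, 101.2, 49.6]
tool_rot: [3.138, -0.001, 1.529]
force: [-0.7, 0.3, 7.6]
width: 35.1
gripper_force: 58.9
```

Emit:
{"op": "step_arm", "data": {
  "series": [
    [[0, 0, 0, 0, 0, 0, 1], [0, 0, 0, 0, 0, 0, 1]]
  ]
}}

```text
clock: 8.45
eef_pos: [519.8, 101.2, 49.6]
tool_rot: [3.138, -0.001, 1.529]
force: [-1.5, -0.4, 8.9]
width: 35.1
gripper_force: 58.9
```

Emit:
{"op": "step_arm", "data": {
  "series": [
    [[0, 0, 0, 0, 0, -0.1, 1], [0, 0, 0, 0, 0, -0.25, 1], [0, 0, 0, 0, 0, -0.25, 1], [0, 0, 0, 0, 0, -0.15, 1], [0, 0, 0, 0.15, -0.05, 0, 1], [0, 0, 0, 0.2, -0.06, 0, 1], [0, 0, 0, 0.2, -0.07, 0, 1], [0, 0, 0, 0.2, -0.06, 0, 1], [0, 0, 0, 0.16, -0.05, 0, 1], [0, 0, 0, 0, 0, 0, 1], [0, 0, 0, 0, 0, 0, 1]]
  ]
}}

```text
clock: 9.55
eef_pos: [480.8, 239.7, 160.7]
tool_rot: [3.141, -0.0, 1.53]
force: [-0.0, -1.5, -0.1]
width: 35.2
gripper_force: 59.7
```

Run:
```python
from h import *
go(482.1,239.4,43.6)
p=ctrl.get_image('wrist');save(p,'w4')
i=p['img'].astype(int);print('mat',rect(p,i[:,:,2]>i[:,:,0]+25,3))
```

```text
t 9.6 P [480.8 239.7 160.7] yaw 1.53 turn -0.0 shift(after turn) -0.001 0.009 0.78
mat ((547.7771606445312, 277.7003173828125), (229.50259399414062, 109.85340118408203), 7.2142534255981445)
```

View pics/w4.png

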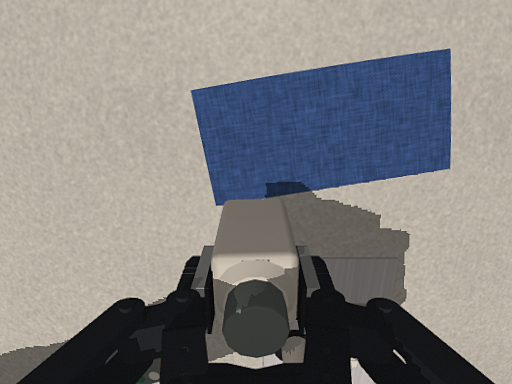

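Emit:
{"op": "step_arm", "data": {
  "series": [
    [[0, 0, 0, 0, 0.009, 0.25, 1], [0, 0, 0, 0, 0, 0.25, 1], [0, 0, 0, 0, 0, 0.2, 1], [0, 0, 0, 0, 0, 0.05, 1], [0, 0, 0, 0, 0, 0.015, 1], [0, 0, 0, 0, 0, 0.01, 1], [0, 0, 0, 0, 0, 0, 1], [0, 0, 0, 0, 0, 0, 1]]
  ]
}}

```text
clock: 10.4
eef_pos: [483.1, 239.6, 45.0]
tool_rot: [3.14, -0.001, 1.528]
force: [0.2, 0.1, 0.3]
width: 35.1
gripper_force: 59.7
```

Emit:
{"op": "step_arm", "data": {
  "series": [
    [[0, 0, 0, 0, 0, 0.01, 1], [0, 0, 0, 0, 0, 0, 1], [0, 0, 0, 0, 0, 0, 1]]
  ]
}}

```text
clock: 10.7
eef_pos: [483.0, 239.6, 43.6]
tool_rot: [3.14, -0.001, 1.529]
force: [-1.0, -0.7, 6.6]
width: 35.3
gripper_force: 60.4
```

Emit:
{"op": "step_arm", "data": {
  "series": [
    [[0, 0, 0, 0, 0, 0, 0], [0, 0, 0, 0, 0, 0, 0], [0, 0, 0, 0, 0, 0, 0], [0, 0, 0, 0, 0, 0, 0], [0, 0, 0, 0, 0, 0, 0], [0, 0, 0, 0, 0, 0, 0], [0, 0, 0, 0, 0, -0.15, 0], [0, 0, 0, 0, 0, -0.3, 0], [0, 0, 0, 0, 0, -0.3, 0], [0, 0, 0, 0, 0, -0.05, 0], [0, 0, 0, 0, 0, 0, 0]]
  ]
}}

```text
clock: 11.8
eef_pos: [483.1, 239.8, 163.8]
tool_rot: [3.139, -0.002, 1.529]
force: [-1.4, 1.2, 0.3]
width: 85.4
gripper_force: 0.0
```

Run:
```python
from h import *
go(516.3,34.3,160,1.525)
```

```text
t 11.8 P [483.1 239.8 163.8] yaw 1.5288 turn 0.005 shift(after turn) -1.359 0.284 0.025
```

Emit:
{"op": "step_arm", "data": {
  "series": [
    [[0, 0, 0, -0.27, 0.056, 0.005, 0], [0, 0, 0, -0.272, 0.057, 0.005, 0], [0, 0, 0, -0.272, 0.057, 0.005, 0], [0, 0, 0, -0.272, 0.057, 0.005, 0], [0, 0, 0, -0.272, 0.057, 0.005, 0], [0, 0, 0, 0, 0, 0, 0], [0, 0, 0, 0, 0, 0, 0]]
  ]
}}

```text
clock: 12.5
eef_pos: [515.1, 32.7, 157.0]
tool_rot: [-3.138, 0.0, 1.525]
force: [0.5, 0.6, -0.1]
width: 85.4
gripper_force: 0.0
```

Run:
```python
from h import *
np.set_printoptions(suppress=True,precision=1)
go(516.3,34.3,47,1.525)
p=ctrl.get_image('wrist');save(p,'w5')
r=ctrl.recognise(p,'bottle_slim_center');print(r[:2], onz(p,r[0]['centre'],85) if r else '')
r=ctrl.recognise(p,'coaster_square');print(r[:2], onz(p,r[0]['centre'],9))
q=ctrl.get_image('top');
for t in('bottle_square_center','bottle_slim_center'):
    r=ctrl.recognise(q,t); print(t,[(onz(q,k['centre'],55)[0],k['score']) for k in r])
```

```text
t 12.5 P [515.1  32.7 157. ] yaw 1.5252 turn 0.0 shift(after turn) 0.011 0.008 0.734
[{'centre': [260.4, 192.2], 'score': 0.66}] [[518.9  42.9  85. ]]
[{'centre': [257.0, 99.9], 'score': 0.72}] [[519.2  99.9   9. ]]
bottle_square_center [(array([482.2, 240.5,  55. ]), 0.65)]
bottle_slim_center []
```

View pics/w5.png

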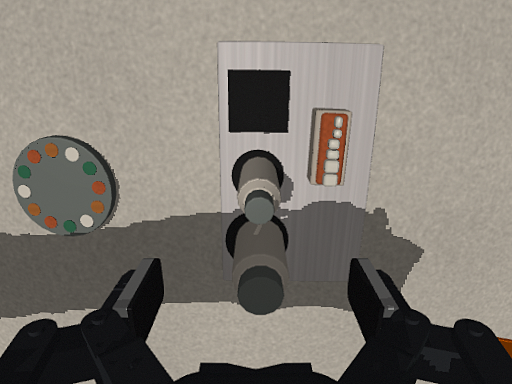

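Run:
```python
from h import *
np.set_printoptions(suppress=True,precision=1)
p=ctrl.get_image('wrist')
print(onz(p,[(259,207),(260,289)],101), 'sq coaster',onz(p,[(229,70),(291,70),(289,132),(228,132)],9),'slim coaster l,r,t',onz(p,[(232.5,176),(282,176),(258,151)],9))
print('cast',onz(p,[(316,109),(350,111),(343,187),(309,184)],28))
```

```text
[[518.5  40.5 101. ]
 [517.  -22.4 101. ]] sq coaster [[497.5 127.9   9. ]
 [549.2 125.9   9. ]
 [547.   74.    9. ]
 [493.4  76.1   9. ]] slim coaster l,r,t [[495.   35.7   9. ]
 [540.3  34.    9. ]
 [519.2  58.1   9. ]]
cast [[567.2  94.8  28. ]
 [595.   92.4  28. ]
 [592.   27.6  28. ]
 [562.2  31.5  28. ]]
```

Emit:
{"op": "step_arm", "data": {
  "series": [
    [[0, 0, 0, 0.01, 0.013, 0.25, 0], [0, 0, 0, 0, 0, 0.25, 0], [0, 0, 0, 0, 0, 0.23, 0], [0, 0, 0, 0, 0, 0, 0], [0, 0, 0, 0, 0, 0, 1], [0, 0, 0, 0, 0, 0, 1], [0, 0, 0, 0, 0, 0, 1], [0, 0, 0, 0, 0, 0, 1], [0, 0, 0, 0, 0, 0, 1], [0, 0, 0, 0, 0, 0, 1], [0, 0, 0, 0, 0, 0, 1], [0, 0, 0, 0, 0, 0, 1]]
  ]
}}

```text
clock: 14.05
eef_pos: [519.1, 35.5, 50.6]
tool_rot: [3.139, -0.001, 1.528]
force: [-0.8, 1.0, 7.8]
width: 30.6
gripper_force: 58.5
```

Emit:
{"op": "step_arm", "data": {
  "series": [
    [[0, 0, 0, 0, 0, -0.1, 1], [0, 0, 0, 0, 0, -0.25, 1], [0, 0, 0, 0, 0, -0.25, 1], [0, 0, 0, 0, 0, -0.15, 1], [0, 0, 0, 0.216, 0.088, 0, 1], [0, 0, 0, 0.216, 0.088, 0, 1], [0, 0, 0, 0.216, 0.088, 0, 1], [0, 0, 0, 0.216, 0.088, 0, 1], [0, 0, 0, 0.216, 0.088, 0, 1], [0, 0, 0, 0.216, 0.088, 0, 1], [0, 0, 0, 0.216, 0.088, 0, 1], [0, 0, 0, 0, 0, 0, 1]]
  ]
}}

```text
clock: 15.25
eef_pos: [620.7, 265.1, 161.5]
tool_rot: [3.14, -0.004, 1.536]
force: [-0.8, 0.2, -0.9]
width: 30.5
gripper_force: 59.4
```

Emit:
{"op": "step_arm", "data": {
  "series": [
    [[0, 0, 0, 0, 0, 0.2, 1], [0, 0, 0, 0, 0, 0.25, 1], [0, 0, 0, 0, 0, 0.2, 1], [0, 0, 0, 0, 0, 0.05, 1], [0, 0, 0, 0, 0, 0.01, 1], [0, 0, 0, 0, 0, 0, 1], [0, 0, 0, 0, 0, 0, 1]]
  ]
}}

```text
clock: 15.95
eef_pos: [621.5, 258.2, 57.1]
tool_rot: [3.139, -0.001, 1.528]
force: [-0.5, -0.5, -0.4]
width: 30.5
gripper_force: 59.4
```

Emit:
{"op": "step_arm", "data": {
  "series": [
    [[0, 0, 0, 0, 0, 0.05, 1], [0, 0, 0, 0, 0, 0.02, 1], [0, 0, 0, 0, 0, 0.015, 1], [0, 0, 0, 0, 0, 0, 1], [0, 0, 0, 0, 0, 0, 1]]
  ]
}}

```text
clock: 16.45
eef_pos: [620.3, 258.3, 44.6]
tool_rot: [3.141, -0.001, 1.528]
force: [-3.5, -1.1, 14.9]
width: 30.5
gripper_force: 61.0
```

Contact. Release, rise, and go to the wide bottle.

Emit:
{"op": "step_arm", "data": {
  "series": [
    [[0, 0, 0, 0, 0, -0.005, 0], [0, 0, 0, 0, 0, 0, 0], [0, 0, 0, 0, 0, 0, 0], [0, 0, 0, 0, 0, 0, 0], [0, 0, 0, 0, 0, 0, 0], [0, 0, 0, 0, 0, 0, 0], [0, 0, 0, 0, 0, -0.15, 0], [0, 0, 0, 0, 0, -0.3, 0], [0, 0, 0, 0, 0, -0.3, 0], [0, 0, 0, 0, 0, -0.05, 0], [0, 0, 0, 0, 0, 0, 0]]
  ]
}}

```text
clock: 17.55
eef_pos: [621.3, 258.3, 165.2]
tool_rot: [3.138, -0.002, 1.528]
force: [-0.3, 0.7, 0.2]
width: 85.8
gripper_force: 0.0
```

Run:
```python
from h import *
go(516,-31,160,1.525)
```

```text
t 17.6 P [621.3 258.3 165.2] yaw 1.5284 turn 0.004 shift(after turn) -1.959 -0.613 0.034
```

Emit:
{"op": "step_arm", "data": {
  "series": [
    [[0, 0, 0, -0.245, -0.077, 0, 0], [0, 0, 0, -0.245, -0.077, 0, 0], [0, 0, 0, -0.245, -0.077, 0, 0], [0, 0, 0, -0.245, -0.077, 0, 0], [0, 0, 0, -0.245, -0.077, 0, 0], [0, 0, 0, -0.245, -0.077, 0, 0], [0, 0, 0, -0.245, -0.077, 0, 0], [0, 0, 0, -0.245, -0.075, 0.03, 0], [0, 0, 0, 0, 0, 0, 0], [0, 0, 0, 0, 0, 0, 0]]
  ]
}}

```text
clock: 18.55
eef_pos: [514.4, -32.4, 157.3]
tool_rot: [-3.139, -0.0, 1.526]
force: [0.7, 0.7, -0.2]
width: 85.3
gripper_force: 0.0
```

Run:
```python
from h import *
np.set_printoptions(suppress=True,precision=1)
go(516,-31,47,1.525)
p=ctrl.get_image('wrist');save(p,'w6')
r=ctrl.recognise(p,'coaster_slim');print(r[:2], onz(p,r[0]['centre'],9))
```

```text
t 18.6 P [514.4 -32.4 157.3] yaw 1.526 turn 0.001 shift(after turn) 0.01 0.01 0.735
[{'centre': [254.0, 101.6], 'score': 0.73}] [[515.8  33.5   9. ]]
```

View pics/w6.png

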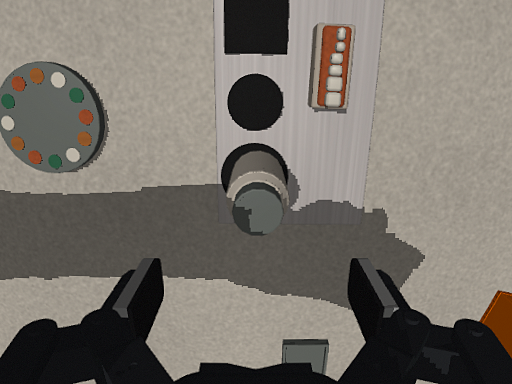

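Emit:
{"op": "step_arm", "data": {
  "series": [
    [[0, 0, 0, 0.01, 0.01, 0.25, 0], [0, 0, 0, 0, 0, 0.25, 0], [0, 0, 0, 0, 0, 0.23, 0], [0, 0, 0, 0, 0, 0, 0], [0, 0, 0, 0, 0, 0, 1], [0, 0, 0, 0, 0, 0, 1], [0, 0, 0, 0, 0, 0, 1], [0, 0, 0, 0, 0, 0, 1], [0, 0, 0, 0, 0, 0, 1], [0, 0, 0, 0, 0, 0, 1], [0, 0, 0, 0, 0, 0, 1], [0, 0, 0, 0, 0, 0, 1]]
  ]
}}

```text
clock: 19.85
eef_pos: [518.1, -30.2, 50.9]
tool_rot: [3.139, -0.001, 1.529]
force: [-1.2, 0.7, 5.3]
width: 44.3
gripper_force: 60.0
```

Emit:
{"op": "step_arm", "data": {
  "series": [
    [[0, 0, 0, 0, 0, -0.1, 1], [0, 0, 0, 0, 0, -0.25, 1], [0, 0, 0, 0, 0, -0.25, 1], [0, 0, 0, 0, 0, -0.15, 1], [0, 0, 0, 0.28, 0.01, 0, 1], [0, 0, 0, 0.28, 0.01, 0, 1], [0, 0, 0, 0.28, 0.01, 0, 1], [0, 0, 0, 0.28, 0.01, 0, 1], [0, 0, 0, 0.28, 0.01, 0, 1], [0, 0, 0, 0.28, 0.01, 0, 1], [0, 0, 0, 0.28, 0.01, 0, 1], [0, 0, 0, 0.28, 0.01, 0, 1]]
  ]
}}

```text
clock: 21.05
eef_pos: [543.3, 306.9, 163.0]
tool_rot: [3.14, -0.001, 1.529]
force: [0.4, -0.3, -1.3]
width: 44.9
gripper_force: 61.6
```

Emit:
{"op": "step_arm", "data": {
  "series": [
    [[0, 0, 0, 0, 0, 0, 1], [0, 0, 0, 0, 0, 0, 1], [0, 0, 0, 0, 0, 0.2, 1], [0, 0, 0, 0, 0, 0.25, 1], [0, 0, 0, 0, 0, 0.2, 1], [0, 0, 0, 0, 0, 0.05, 1], [0, 0, 0, 0, 0, 0.01, 1], [0, 0, 0, 0, 0, 0, 1], [0, 0, 0, 0, 0, 0, 1]]
  ]
}}

```text
clock: 21.95
eef_pos: [544.8, 304.9, 57.0]
tool_rot: [3.139, -0.001, 1.528]
force: [-0.8, 1.0, -1.7]
width: 44.7
gripper_force: 61.5
```

Emit:
{"op": "step_arm", "data": {
  "series": [
    [[0, 0, 0, 0, 0, 0.05, 1], [0, 0, 0, 0, 0, 0.02, 1], [0, 0, 0, 0, 0, 0.015, 1], [0, 0, 0, 0, 0, 0, 1], [0, 0, 0, 0, 0, 0, 1]]
  ]
}}

```text
clock: 22.45
eef_pos: [543.6, 305.2, 44.9]
tool_rot: [3.141, -0.002, 1.528]
force: [-4.9, -0.9, 18.0]
width: 44.4
gripper_force: 63.2
```

Emit:
{"op": "step_arm", "data": {
  "series": [
    [[0, 0, 0, 0, 0, -0.006, 0], [0, 0, 0, 0, 0, 0, 0], [0, 0, 0, 0, 0, 0, 0], [0, 0, 0, 0, 0, 0, 0], [0, 0, 0, 0, 0, 0, 0], [0, 0, 0, 0, 0, 0, 0], [0, 0, 0, 0, 0, -0.15, 0], [0, 0, 0, 0, 0, -0.3, 0], [0, 0, 0, 0, 0, -0.3, 0], [0, 0, 0, 0, 0, -0.05, 0], [0, 0, 0, 0, 0, 0, 0]]
  ]
}}

```text
clock: 23.55
eef_pos: [544.5, 305.3, 165.1]
tool_rot: [3.138, -0.002, 1.529]
force: [-0.1, 0.3, -0.8]
width: 85.6
gripper_force: 0.0
```

Run:
```python
from h import *
np.set_printoptions(suppress=True,precision=1)
p=ctrl.get_image('scene');
q=ctrl.get_image('top');cv2.imwrite('pics/t2.png',cv2.resize(q['img'][130:280,90:420],None,fx=2.4,fy=2.4)[:,:,::-1])
for t in T[:3]+T[6:]:
    a=ctrl.recognise(p,t);b=ctrl.recognise(q,t); print(t,tri([(p,a[0]['centre']),(q,b[0]['centre'])]) if a and b else (len(a),len(b)))
go(579,45,160,1.49)
```

```text
bottle_wide_center (0, 1)
bottle_square_center [482.  242.   44.4]
bottle_slim_center [617.2 257.2  48.2]
cast_center [580.4  56.5  25.8]
mat (0, 1)
tray [ 565.9 -273.6    6.4]
t 24.2 P [543.5 304.7 163.1] yaw 1.5283 turn 0.049 shift(after turn) -1.707 0.376 0.021
```

View pics/t2.png

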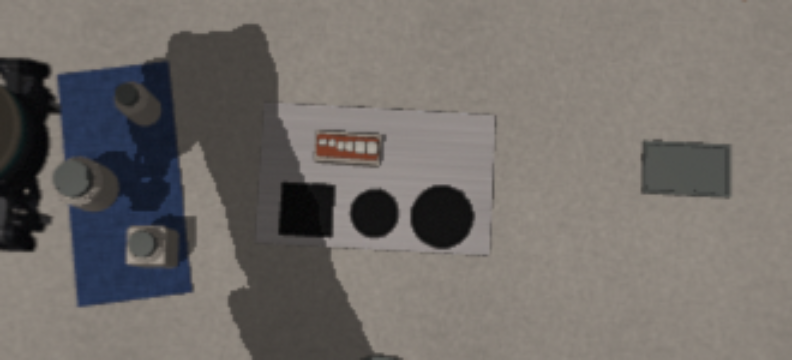

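Emit:
{"op": "step_arm", "data": {
  "series": [
    [[0, 0, 0.05, 0, 0, 0, 0], [0, 0, 0, -0.285, 0.04, -0.04, 0], [0, 0, 0, -0.285, 0.04, -0.04, 0], [0, 0, 0, -0.285, 0.04, -0.04, 0], [0, 0, 0, -0.285, 0.04, -0.04, 0], [0, 0, 0, -0.285, 0.04, -0.04, 0], [0, 0, 0, -0.285, 0.04, -0.04, 0], [0, 0, 0, 0, 0, 0, 0], [0, 0, 0, 0, 0, 0, 0]]
  ]
}}

```text
clock: 25.15
eef_pos: [558.6, 44.9, 199.6]
tool_rot: [3.141, -0.0, 1.486]
force: [0.3, 0.7, -0.0]
width: 85.4
gripper_force: 0.0
```

```bash
cat > m.py <<'E'
from h import *
np.set_printoptions(suppress=True,precision=1)
p=ctrl.get_image('wrist');save(p,'w7')
go(579,61,60,1.49)
g=p['img'].max(2);m=(g<30).astype('uint8');m[265:]=0
for c in cv2.findContours(m,cv2.RETR_EXTERNAL,cv2.CHAIN_APPROX_NONE)[0]:
    if cv2.contourArea(c)>400:
        r=cv2.minAreaRect(onz(p,c,9)[:,:2].astype('float32'));e=cv2.fitEllipse(onz(p,c,9)[:,:2].astype('float32'));print(cv2.boundingRect(c),'rect',np.array(r[0]),np.array(r[1]),round(r[2],1),'ell',np.array(e[0]),np.array(e[1]))
E
python3 m.py
```

```text
t 25.2 P [558.4  46.7 199.2] yaw 1.4889 turn -0.001 shift(after turn) 0.106 0.129 0.928
(193, 210, 55, 50) rect [512.8 -32.4] [60.7 60.5] 85.2 ell [513.1 -32.3] [59.9 60.7]
(194, 157, 45, 43) rect [516.5  33.5] [46.  46.4] 85.1 ell [516.8  33.4] [45.6 46.2]
(185, 88, 54, 54) rect [520.5  98.7] [50.9 50.9] 86.8 ell [520.4  98.8] [58.8 59.1]
```

View pics/w7.png

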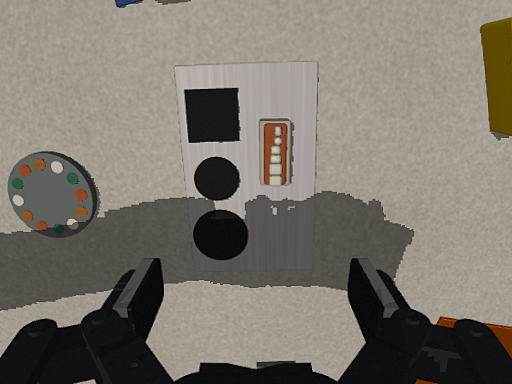

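Run:
```python
from h import *
np.set_printoptions(suppress=True,precision=1)
p=ctrl.get_image('wrist');c=onz(p,[(260,119),(290.5,120.5),(289.5,186),(258.5,185.5)],28);print(c,c.mean(0))
c=c.mean(0);go(c[0],c[1],60,1.49)
```

```text
[[566.8  95.   28. ]
 [595.1  91.4  28. ]
 [591.   27.1  28. ]
 [560.3  30.1  28. ]] [578.3  60.9  28. ]
t 25.2 P [558.3  47.7 199. ] yaw 1.4906 turn 0.001 shift(after turn) 0.099 0.126 0.926
```

Emit:
{"op": "step_arm", "data": {
  "series": [
    [[0, 0, 0, 0.1, 0.126, 0, 0], [0, 0, 0, 0, 0, 0.3, 0], [0, 0, 0, 0, 0, 0.3, 0], [0, 0, 0, 0, 0, 0.3, 0], [0, 0, 0, 0, 0, 0.2, 0], [0, 0, 0, 0, 0, 0.05, 0], [0, 0, 0, 0, 0, 0.05, 0], [0, 0, 0, 0, 0, 0, 0], [0, 0, 0, 0, 0, 0, 0]]
  ]
}}

```text
clock: 26.15
eef_pos: [579.6, 59.9, 20.6]
tool_rot: [3.139, -0.001, 1.49]
force: [-0.4, -0.2, 0.4]
width: 85.3
gripper_force: 0.0
```

Emit:
{"op": "step_arm", "data": {
  "series": [
    [[0, 0, 0, 0, -0.008, 0.035, 0], [0, 0, 0, 0, 0, 0, 0], [0, 0, 0, 0, 0, 0, 1], [0, 0, 0, 0, 0, 0, 1], [0, 0, 0, 0, 0, 0, 1], [0, 0, 0, 0, 0, 0, 1], [0, 0, 0, 0, 0, 0, 1], [0, 0, 0, 0, 0, 0, 1], [0, 0, 0, 0, 0, 0, 1], [0, 0, 0, 0, 0, 0, 1], [0, 0, 0, 0, 0, 0, 1]]
  ]
}}

```text
clock: 27.25
eef_pos: [577.8, 59.6, 14.4]
tool_rot: [3.141, -0.0, 1.489]
force: [-0.2, -0.0, 4.8]
width: 28.3
gripper_force: 60.4
```

Emit:
{"op": "step_arm", "data": {
  "series": [
    [[0, 0, 0, 0, 0, -0.1, 1], [0, 0, 0, 0, 0, -0.25, 1], [0, 0, -0.04, 0, 0, -0.25, 1], [0, 0, 0, -0.266, 0, -0.03, 1], [0, 0, 0, -0.266, 0, 0, 1], [0, 0, 0, -0.266, 0, 0, 1], [0, 0, 0, -0.266, 0, 0, 1], [0, 0, 0, -0.266, 0, 0, 1], [0, 0, 0, -0.266, 0, 0, 1], [0, 0, 0, -0.266, 0, 0, 1], [0, 0, 0, -0.266, 0, 0, 1], [0, 0, 0, -0.266, 0, 0, 1]]
  ]
}}

```text
clock: 28.45
eef_pos: [558.4, -300.2, 108.8]
tool_rot: [-3.141, -0.0, 1.52]
force: [0.8, -0.3, -1.2]
width: 28.2
gripper_force: 59.7
```

Emit:
{"op": "step_arm", "data": {
  "series": [
    [[0, 0, 0, -0.266, 0, 0, 1], [0, 0, 0, 0, 0, 0, 1], [0, 0, 0, 0, 0, 0, 1]]
  ]
}}

```text
clock: 28.75
eef_pos: [556.0, -339.8, 108.5]
tool_rot: [-3.14, -0.0, 1.518]
force: [0.2, 0.8, -1.3]
width: 28.6
gripper_force: 59.7
```

Run:
```python
from h import *
p=ctrl.get_image('wrist');save(p,'w8');go(560.5,-274.8,60,1.522)
```

```text
t 28.8 P [ 556.8 -337.8  108.3] yaw 1.5202 turn -0.002 shift(after turn) 0.421 0.004 0.322
```

View pics/w8.png

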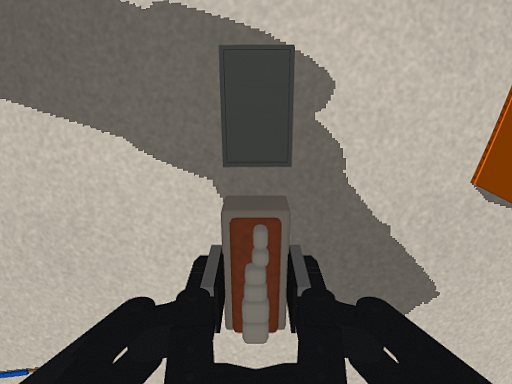

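Run:
```python
from h import *
np.set_printoptions(suppress=True,precision=1)
p=ctrl.get_image('wrist');s=ctrl.read_state();print(s['eef_pos'])
c=onz(p,[(220,45),(294.5,46),(291.5,165.5),(223,166)],9);print('tray',c[:,:2],c.mean(0))
print('tray inner',onz(p,[(224,50),(290.5,50),(287,161),(227,161)],8).mean(0))
print('cast end top',onz(p,[(222,213),(290,213)],121.9),'bottom',onz(p,[(224,197),(288,197)],99.9))
```

```text
[ 557.3 -336.8  108.3]
tray [[ 538.1 -229.8]
 [ 588.7 -233. ]
 [ 585.1 -316.8]
 [ 533.6 -314.7]] [ 561.4 -273.6    9. ]
tray inner [ 561.3 -273.3    8. ]
cast end top [[ 544.4 -306.8  121.9]
 [ 573.  -308.2  121.9]] bottom [[ 543.2 -307.4   99.9]
 [ 574.2 -309.    99.9]]
```

Emit:
{"op": "step_arm", "data": {
  "series": [
    [[0, 0, 0, 0.216, 0.004, 0, 1], [0, 0, 0, 0.216, 0.004, 0, 1], [0, 0, 0, 0, 0, 0.25, 1], [0, 0, 0, 0, 0, 0.25, 1], [0, 0, 0, 0, 0, 0.05, 1], [0, 0, 0, 0, 0, 0, 1], [0, 0, 0, 0, 0, 0, 1]]
  ]
}}

```text
clock: 29.55
eef_pos: [562.6, -274.5, 27.4]
tool_rot: [3.14, 0.001, 1.521]
force: [0.6, -0.4, -0.8]
width: 28.4
gripper_force: 59.6
```

Emit:
{"op": "step_arm", "data": {
  "series": [
    [[0, 0, 0, 0.004, -0.006, 0.05, 1], [0, 0, 0, 0, 0, 0.03, 1], [0, 0, 0, 0, 0, 0.015, 1], [0, 0, 0, 0, 0, 0.01, 1], [0, 0, 0, 0, 0, 0, 1], [0, 0, 0, 0, 0, 0, 1]]
  ]
}}

```text
clock: 30.15
eef_pos: [560.8, -273.5, 11.4]
tool_rot: [3.141, -0.001, 1.52]
force: [-2.2, 1.9, 6.7]
width: 28.6
gripper_force: 60.7
```

Emit:
{"op": "step_arm", "data": {
  "series": [
    [[0, 0, 0, 0, 0, 0, 0], [0, 0, 0, 0, 0, 0, 0], [0, 0, 0, 0, 0, 0, 0], [0, 0, 0, 0, 0, 0, 0], [0, 0, 0, 0, 0, 0, 0], [0, 0, 0, 0, 0, 0, 0], [0, 0, 0, 0, 0, -0.15, 0], [0, 0, 0, 0, 0, -0.3, 0], [0, 0, 0, 0, 0, -0.3, 0], [0, 0, 0, 0, 0, -0.3, 0], [0, 0, 0, 0, 0, 0, 0], [0, 0, 0, 0, 0, 0, 0]]
  ]
}}

```text
clock: 31.35
eef_pos: [561.3, -273.6, 168.8]
tool_rot: [3.139, 0.0, 1.521]
force: [-0.0, -0.0, -1.1]
width: 85.8
gripper_force: 0.0
```

Run:
```python
from h import *
p=ctrl.get_image('wrist');save(p,'w9');go(544,304.5,165,1.525)
```

```text
t 31.4 P [ 560.5 -272.9  167.3] yaw 1.5207 turn -0.005 shift(after turn) 3.84 -0.286 0.015
```

View pics/w9.png

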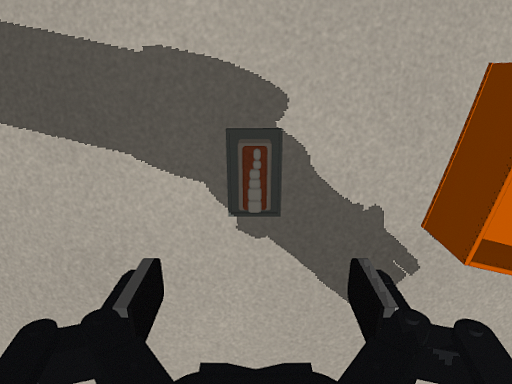

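Emit:
{"op": "step_arm", "data": {
  "series": [
    [[0, 0, 0, 0.3, -0.022, 0, 0], [0, 0, 0, 0.3, -0.022, 0, 0], [0, 0, 0, 0.3, -0.022, 0, 0], [0, 0, 0, 0.3, -0.022, 0, 0], [0, 0, 0, 0.3, -0.022, 0, 0], [0, 0, 0, 0.3, -0.022, 0, 0], [0, 0, 0, 0.3, -0.022, 0, 0], [0, 0, 0, 0.3, -0.022, 0, 0], [0, 0, 0, 0.3, -0.022, 0, 0], [0, 0, 0, 0.3, -0.022, 0, 0], [0, 0, 0, 0.3, -0.022, 0, 0], [0, 0, 0, 0.3, -0.022, 0, 0]]
  ]
}}

```text
clock: 32.6
eef_pos: [546.8, 269.3, 165.5]
tool_rot: [-3.138, 0.002, 1.52]
force: [1.1, 0.3, -0.1]
width: 85.6
gripper_force: 0.0
```

Emit:
{"op": "step_arm", "data": {
  "series": [
    [[0, 0, 0, 0.24, -0.022, 0, 0], [0, 0, 0, 0, 0, 0, 0], [0, 0, 0, 0, 0, 0, 0]]
  ]
}}

```text
clock: 32.9
eef_pos: [545.4, 304.1, 165.5]
tool_rot: [-3.139, 0.003, 1.523]
force: [-0.5, -0.2, -0.4]
width: 85.2
gripper_force: 0.0
```

Run:
```python
from h import *
for k in range(3): go(544,305,43.5,1.525); ctrl.get_image('wrist')
```

```text
t 32.9 P [545.4 304.1 165.5] yaw 1.5226 turn -0.003 shift(after turn) 0.005 -0.01 0.813
t 33.0 P [546.1 302.5 166. ] yaw 1.52 turn -0.006 shift(after turn) 0.016 -0.015 0.817
t 33.0 P [546.6 301.8 166.5] yaw 1.5184 turn -0.008 shift(after turn) 0.021 -0.018 0.82
```

Emit:
{"op": "step_arm", "data": {
  "series": [
    [[0, 0, 0, 0.015, -0.014, 0.2, 0], [0, 0, 0, 0, 0, 0.25, 0], [0, 0, 0, 0, 0, 0.25, 0], [0, 0, 0, 0, 0, 0.115, 0], [0, 0, 0, 0, 0, 0, 0], [0, 0, 0, 0, 0, 0, 1], [0, 0, 0, 0, 0, 0, 1], [0, 0, 0, 0, 0, 0, 1], [0, 0, 0, 0, 0, 0, 1], [0, 0, 0, 0, 0, 0, 1], [0, 0, 0, 0, 0, 0, 1], [0, 0, 0, 0, 0, 0, 1]]
  ]
}}

```text
clock: 34.25
eef_pos: [545.2, 306.7, 47.3]
tool_rot: [3.141, -0.001, 1.521]
force: [-1.7, -0.2, 5.3]
width: 44.9
gripper_force: 59.8
```

Emit:
{"op": "step_arm", "data": {
  "series": [
    [[0, 0, 0, 0, 0, 0, 1], [0, 0, 0, 0, 0, 0, 1]]
  ]
}}

```text
clock: 34.45
eef_pos: [545.2, 306.7, 47.3]
tool_rot: [3.141, -0.001, 1.521]
force: [-1.5, 0.7, 4.9]
width: 44.6
gripper_force: 59.8
```

Emit:
{"op": "step_arm", "data": {
  "series": [
    [[0, 0, 0, 0, 0, -0.1, 1], [0, 0, 0, 0, 0, -0.25, 1], [0, 0, 0, 0, 0, -0.25, 1], [0, 0, 0, 0, 0, -0.15, 1], [0, 0, 0, -0.282, -0.013, 0, 1], [0, 0, 0, -0.282, -0.013, 0, 1], [0, 0, 0, -0.282, -0.013, 0, 1], [0, 0, 0, -0.282, -0.013, 0, 1], [0, 0, 0, -0.282, -0.013, 0, 1], [0, 0, 0, -0.282, -0.013, 0, 1], [0, 0, 0, -0.282, -0.013, 0, 1], [0, 0, 0, -0.282, -0.013, 0, 1]]
  ]
}}

```text
clock: 35.65
eef_pos: [512.5, -32.7, 159.4]
tool_rot: [3.139, -0.0, 1.52]
force: [1.2, -0.2, -1.7]
width: 44.3
gripper_force: 61.2
```

Emit:
{"op": "step_arm", "data": {
  "series": [
    [[0, 0, 0, 0, 0, 0, 1], [0, 0, 0, 0, 0, 0, 1], [0, 0, 0, 0, 0, 0.2, 1], [0, 0, 0, 0, 0, 0.25, 1], [0, 0, 0, 0, 0, 0.18, 1], [0, 0, 0, 0, 0, 0, 1], [0, 0, 0, 0, 0, 0, 1]]
  ]
}}

```text
clock: 36.35
eef_pos: [512.8, -29.9, 64.0]
tool_rot: [3.142, -0.0, 1.522]
force: [-0.1, -0.7, -0.2]
width: 44.9
gripper_force: 61.3
```

Emit:
{"op": "step_arm", "data": {
  "series": [
    [[0, 0, 0, -0.008, 0.002, 0.04, 1], [0, 0, 0, 0, 0, 0.02, 1], [0, 0, 0, 0, 0, 0.015, 1], [0, 0, 0, 0, 0, 0, 1], [0, 0, 0, 0, 0, 0, 1]]
  ]
}}

```text
clock: 36.85
eef_pos: [513.2, -32.2, 53.3]
tool_rot: [3.14, -0.0, 1.52]
force: [-1.8, 0.5, 4.8]
width: 44.6
gripper_force: 61.5
```

Contact at the expected height; release and rise, then go for the slim bottle.

Emit:
{"op": "step_arm", "data": {
  "series": [
    [[0, 0, 0, 0, 0, 0, 0], [0, 0, 0, 0, 0, 0, 0], [0, 0, 0, 0, 0, 0, 0], [0, 0, 0, 0, 0, 0, 0], [0, 0, 0, 0, 0, 0, 0], [0, 0, 0, 0, 0, 0, 0], [0, 0, 0, 0, 0, -0.15, 0], [0, 0, 0, 0, 0, -0.3, 0], [0, 0, 0, 0, 0, -0.25, 0], [0, 0, 0, 0, 0, -0.05, 0], [0, 0, 0, 0, 0, 0, 0]]
  ]
}}

```text
clock: 37.95
eef_pos: [513.4, -32.0, 165.9]
tool_rot: [3.139, -0.0, 1.521]
force: [-0.5, 0.6, 0.5]
width: 85.2
gripper_force: 0.0
```

Run:
```python
from h import *
go(621,258.3,165,1.525)
```

```text
t 38.0 P [513.4 -32.  165.9] yaw 1.521 turn -0.005 shift(after turn) 1.966 0.628 0.006
```

Emit:
{"op": "step_arm", "data": {
  "series": [
    [[0, 0, -0.005, 0.246, 0.078, 0, 0], [0, 0, 0, 0.246, 0.078, 0, 0], [0, 0, 0, 0.246, 0.078, 0, 0], [0, 0, 0, 0.246, 0.078, 0, 0], [0, 0, 0, 0.246, 0.078, 0, 0], [0, 0, 0, 0.246, 0.078, 0, 0], [0, 0, 0, 0.246, 0.078, 0, 0], [0, 0, 0, 0.246, 0.078, 0, 0], [0, 0, 0, 0, 0, 0, 0], [0, 0, 0, 0, 0, 0, 0]]
  ]
}}

```text
clock: 38.95
eef_pos: [618.5, 259.0, 161.9]
tool_rot: [-3.138, 0.002, 1.527]
force: [-0.3, -0.5, -0.4]
width: 85.3
gripper_force: 0.0
```

Run:
```python
from h import *
for k in range(4): go(621,258.3,44,1.525); ctrl.get_image('wrist')
```

```text
t 39.0 P [618.5 259.  161.9] yaw 1.5265 turn 0.002 shift(after turn) -0.004 0.017 0.786
t 39.0 P [618.8 257.3 162.6] yaw 1.5241 turn -0.001 shift(after turn) 0.008 0.014 0.791
t 39.0 P [619.1 256.5 163.2] yaw 1.5227 turn -0.003 shift(after turn) 0.013 0.012 0.795
t 39.1 P [619.4 256.3 163.7] yaw 1.522 turn -0.004 shift(after turn) 0.014 0.01 0.798
```

Emit:
{"op": "step_arm", "data": {
  "series": [
    [[0, 0, 0, 0.004, 0.007, 0.2, 0], [0, 0, 0, 0, 0, 0.25, 0], [0, 0, 0, 0, 0, 0.25, 0], [0, 0, 0, 0, 0, 0.11, 0], [0, 0, 0, 0, 0, 0, 0], [0, 0, 0, 0, 0, 0, 1], [0, 0, 0, 0, 0, 0, 1], [0, 0, 0, 0, 0, 0, 1], [0, 0, 0, 0, 0, 0, 1], [0, 0, 0, 0, 0, 0, 1], [0, 0, 0, 0, 0, 0, 1], [0, 0, 0, 0, 0, 0, 1]]
  ]
}}

```text
clock: 40.35
eef_pos: [621.5, 259.4, 44.8]
tool_rot: [3.14, -0.001, 1.525]
force: [-0.9, 0.7, 5.9]
width: 30.6
gripper_force: 58.5
```

Emit:
{"op": "step_arm", "data": {
  "series": [
    [[0, 0, 0, 0, 0, 0, 1], [0, 0, 0, 0, 0, 0, 1]]
  ]
}}

```text
clock: 40.55
eef_pos: [621.6, 259.3, 44.8]
tool_rot: [3.14, -0.001, 1.525]
force: [-0.4, -0.6, 5.0]
width: 30.5
gripper_force: 58.5
```

Emit:
{"op": "step_arm", "data": {
  "series": [
    [[0, 0, 0, 0, 0, -0.1, 1], [0, 0, 0, 0, 0, -0.25, 1], [0, 0, 0, 0, 0, -0.25, 1], [0, 0, 0, 0, 0, -0.18, 1], [0, 0, 0, -0.22, -0.09, 0, 1], [0, 0, 0, -0.22, -0.09, 0, 1], [0, 0, 0, -0.22, -0.09, 0, 1], [0, 0, 0, -0.22, -0.09, 0, 1], [0, 0, 0, -0.22, -0.09, 0, 1], [0, 0, 0, -0.22, -0.09, 0, 1], [0, 0, 0, -0.22, -0.09, 0, 1], [0, 0, 0, 0, 0, 0, 1]]
  ]
}}

```text
clock: 41.75
eef_pos: [513.9, 26.9, 161.8]
tool_rot: [-3.142, 0.002, 1.516]
force: [0.4, -0.1, -0.9]
width: 30.4
gripper_force: 59.0
```

Emit:
{"op": "step_arm", "data": {
  "series": [
    [[0, 0, 0, 0, 0, 0, 1], [0, 0, 0, 0, 0, 0.2, 1], [0, 0, 0, 0, 0, 0.25, 1], [0, 0, 0, 0, 0, 0.2, 1], [0, 0, 0, 0, 0, 0, 1], [0, 0, 0, 0, 0, 0, 1]]
  ]
}}

```text
clock: 42.35
eef_pos: [516.4, 33.3, 63.1]
tool_rot: [3.142, -0.0, 1.525]
force: [-0.0, -0.5, -1.5]
width: 30.9
gripper_force: 59.1
```

Emit:
{"op": "step_arm", "data": {
  "series": [
    [[0, 0, 0, -0.003, 0.002, 0.05, 1], [0, 0, 0, 0, 0, 0.02, 1], [0, 0, 0, 0, 0, 0.015, 1], [0, 0, 0, 0, 0, 0, 1], [0, 0, 0, 0, 0, 0, 1]]
  ]
}}

```text
clock: 42.85
eef_pos: [516.7, 32.2, 50.7]
tool_rot: [3.14, -0.001, 1.524]
force: [-0.1, -0.1, 5.5]
width: 30.3
gripper_force: 59.6
```

Emit:
{"op": "step_arm", "data": {
  "series": [
    [[0, 0, 0, 0, 0, 0, 0], [0, 0, 0, 0, 0, 0, 0], [0, 0, 0, 0, 0, 0, 0], [0, 0, 0, 0, 0, 0, 0], [0, 0, 0, 0, 0, 0, 0], [0, 0, 0, 0, 0, 0, 0], [0, 0, 0, 0, 0, -0.15, 0], [0, 0, 0, 0, 0, -0.3, 0], [0, 0, 0, 0, 0, -0.25, 0], [0, 0, 0, 0, 0, -0.07, 0], [0, 0, 0, 0, 0, 0, 0]]
  ]
}}

```text
clock: 43.95
eef_pos: [517.2, 32.3, 166.8]
tool_rot: [3.138, -0.001, 1.525]
force: [0.1, 0.0, -0.2]
width: 85.2
gripper_force: 0.0
```

Run:
```python
from h import *
go(483,239.6,165,1.525)
```

```text
t 44.0 P [517.2  32.3 166.8] yaw 1.5248 turn -0.0 shift(after turn) 1.37 -0.291 0.012
```

Emit:
{"op": "step_arm", "data": {
  "series": [
    [[0, 0, 0, 0.228, -0.0485, 0, 0], [0, 0, 0, 0.228, -0.0485, 0, 0], [0, 0, 0, 0.228, -0.0485, 0, 0], [0, 0, 0, 0.228, -0.0485, 0, 0], [0, 0, 0, 0.228, -0.0485, 0, 0], [0, 0, 0, 0.228, -0.0485, 0, 0], [0, 0, 0, 0, 0, 0, 0], [0, 0, 0, 0, 0, 0, 0], [0, 0, 0, 0, 0, 0, 0], [0, 0, 0, 0, 0, 0, 0]]
  ]
}}

```text
clock: 44.95
eef_pos: [482.2, 237.4, 165.0]
tool_rot: [-3.141, 0.001, 1.522]
force: [0.3, 0.5, -0.3]
width: 85.6
gripper_force: 0.0
```

Emit:
{"op": "step_arm", "data": {
  "series": [
    [[0, 0, 0, 0.01, 0.003, 0.2, 0], [0, 0, 0, 0, 0, 0.25, 0], [0, 0, 0, 0, 0, 0.25, 0], [0, 0, 0, 0, 0, 0.11, 0], [0, 0, 0, 0, 0, 0, 0], [0, 0, 0, 0, 0, 0, 1], [0, 0, 0, 0, 0, 0, 1], [0, 0, 0, 0, 0, 0, 1], [0, 0, 0, 0, 0, 0, 1], [0, 0, 0, 0, 0, 0, 1], [0, 0, 0, 0, 0, 0, 1], [0, 0, 0, 0, 0, 0, 1]]
  ]
}}

```text
clock: 46.15
eef_pos: [483.2, 240.9, 45.3]
tool_rot: [3.14, -0.001, 1.525]
force: [-1.2, -0.6, 6.8]
width: 35.2
gripper_force: 59.0
```

Emit:
{"op": "step_arm", "data": {
  "series": [
    [[0, 0, 0, 0, 0, 0, 1], [0, 0, 0, 0, 0, 0, 1]]
  ]
}}

```text
clock: 46.35
eef_pos: [483.2, 240.9, 45.3]
tool_rot: [3.14, -0.001, 1.525]
force: [-0.9, 0.0, 5.2]
width: 35.1
gripper_force: 59.0
```

Emit:
{"op": "step_arm", "data": {
  "series": [
    [[0, 0, 0, 0, 0, -0.1, 1], [0, 0, 0, 0, 0, -0.25, 1], [0, 0, 0, 0, 0, -0.25, 1], [0, 0, 0, 0, 0, -0.18, 1], [0, 0, 0, -0.186, 0.0585, 0, 1], [0, 0, 0, -0.186, 0.0585, 0, 1], [0, 0, 0, -0.186, 0.0585, 0, 1], [0, 0, 0, -0.186, 0.0585, 0, 1], [0, 0, 0, -0.186, 0.0585, 0, 1], [0, 0, 0, 0, 0, 0, 1], [0, 0, 0, 0, 0, 0, 1]]
  ]
}}

```text
clock: 47.45
eef_pos: [519.9, 98.8, 161.4]
tool_rot: [3.141, -0.001, 1.523]
force: [0.1, 0.6, -1.5]
width: 35.0
gripper_force: 59.6
```

Emit:
{"op": "step_arm", "data": {
  "series": [
    [[0, 0, 0, 0, 0, 0.2, 1], [0, 0, 0, 0, 0, 0.25, 1], [0, 0, 0, 0, 0, 0.2, 1], [0, 0, 0, 0, 0, 0, 1], [0, 0, 0, 0, 0, 0, 1]]
  ]
}}

```text
clock: 47.95
eef_pos: [519.7, 100.1, 63.7]
tool_rot: [-3.141, -0.0, 1.526]
force: [0.6, 0.3, -0.7]
width: 35.4
gripper_force: 59.6
```

Emit:
{"op": "step_arm", "data": {
  "series": [
    [[0, 0, 0, 0, 0.003, 0.05, 1], [0, 0, 0, 0, 0, 0.02, 1], [0, 0, 0, 0, 0, 0.015, 1], [0, 0, 0, 0, 0, 0, 1], [0, 0, 0, 0, 0, 0, 1]]
  ]
}}

```text
clock: 48.45
eef_pos: [520.8, 99.4, 51.3]
tool_rot: [3.141, -0.001, 1.524]
force: [-0.6, -0.4, 4.6]
width: 35.2
gripper_force: 60.1
```

Emit:
{"op": "step_arm", "data": {
  "series": [
    [[0, 0, 0, 0, 0, 0, 0], [0, 0, 0, 0, 0, 0, 0], [0, 0, 0, 0, 0, 0, 0], [0, 0, 0, 0, 0, 0, 0], [0, 0, 0, 0, 0, 0, 0], [0, 0, 0, 0, 0, 0, 0], [0, 0, 0, 0, 0, -0.15, 0], [0, 0, 0, 0, 0, -0.3, 0], [0, 0, 0, 0, 0, -0.3, 0], [0, 0, 0, -0.25, 0, -0.05, 0], [0, 0, 0, -0.3, 0, 0, 0], [0, 0, 0, 0, 0, 0, 0]]
  ]
}}

```text
clock: 49.65
eef_pos: [516.4, 9.5, 172.1]
tool_rot: [3.139, 0.004, 1.515]
force: [0.0, 0.4, 0.1]
width: 85.5
gripper_force: 0.0
```

Run:
```python
from h import *
p=ctrl.get_image('wrist')
cv2.imwrite('pics/w10.png',cv2.resize(p['img'][0:300,110:410],None,fx=2,fy=2,interpolation=cv2.INTER_CUBIC)[:,:,::-1])
np.set_printoptions(suppress=True,precision=1)
# expected base circles/square outline drawn check: project expected cap centres
C={'wide':(513,-32.4),'slim':(516.6,33.5),'sq':(520.5,98.7)}
for k,(x,y) in C.items(): print(k,[(proj(p,[x,y,z])[0]-[110,0])*2 for z in(9,101)])
```

```text
wide [array([287.2, 423.3]), array([286.7, 519. ])]
slim [array([287. , 292.2]), array([286.2, 346. ])]
sq [array([287.5, 145.1]), array([286.9, 139.9])]
```

View pics/w10.png

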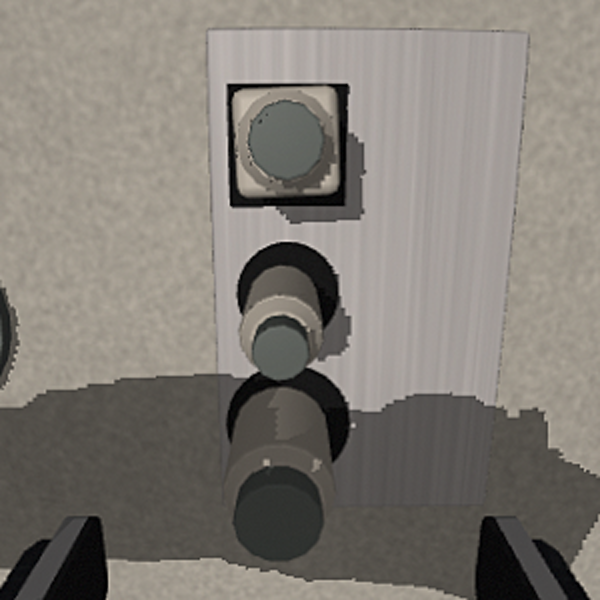

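```bash
python3 -c "
from cell import ctrl
print(ctrl.finish_job())"
```

```text
the job is handed in; nothing more can be done
None
```

The job is handed in, though no verdict came back: the cast lies teeth up and centred in the tray, and in the last picture each bottle stands upright, released and within about 3 mm of its own coaster's centre.

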